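# Gauge the blue probe guide and show the rod's tip

## Robot

A 6-joint arm with a two-finger parallel gripper is mounted at the origin on a cart in front of the work surface, level with it; the furniture and walls round the work are solid. World frame = base frame: x ahead of the robot, y to its left, z up, the work surface at z = 0. Lengths are in mm, angles in rad, forces in N, time in s.
With the tool pointing down it reaches from about 275 to 1000 mm from the base axis. Payload 8.4 kg.
Tool frame: the origin (TCP) lies at the centre of the arm's flange, where the gripper is bolted on; the fingertips stand r.tip_extent ahead of it and the grasp point (between the pads) lies 155 mm ahead of it (r.tip_extent is the distance from the TCP to the fingertips, in mm); z points along the fingers, y is the direction in which the jaws open and shut (so a half turn about z gives the same grasp; the last joint's range is limited). The gripper opens to 85 mm and grips with 20 to 120 N. Pads are 22 mm wide; open, the fingers measure 114 mm over their backs; the gripper's body (76 mm by 85 mm) begins 54 mm behind the grasp point. The pads swing forward as they close: fully open they stand 13 mm farther back than shut.
Start: joints at [-1.273, 0.353, 1.633, -0, 1.155, -0.002], TCP at [184.58, -597.126, 404.681] pointing down, gripper open.
Joint ranges: [-2.63, 2.63], [-0.92, 2.1], [0.06, 2.66], [-1.3, 4.44], [0, 2.69], [-3.02, 3.02]. Speed limits (rad/s): [2.22, 2.22, 2.79, 3.14, 3.14, 3.14].

## Interface

Orientations are given as [roll, pitch, yaw] about the fixed x, y, z axes, in that order (R = Rz(yaw) Ry(pitch) Rx(roll)).
In Python, from rig import sense, grab_frame, job, r gives the robot as it stands. The module is installed in compiled form; this text tells all that it offers.
- The arm moves only by the shell command python3 -m creep 'ROWS' [FORCE]. ROWS is JSON, a list of rows, each a list of 7 numbers: the turn, a rotation vector about the tool's x, y, z in rad, then the shift along the tool's x, y, z in mm, then the closure, from 0 (fully open) to 1 (shut). In form: [[wx, wy, wz, dx, dy, dz, fingers], ...]. A call has 1 to 10 rows; each row shifts and turns the pose as measured when the row begins, along the tool's axes as they then stand; what a row does not reach is not made up. A row lasts 1/12 s, in which the tool goes at most 41.7 mm and 7.16 degrees, less where a joint would pass 70% of its speed; a pose out of reach is approached as far as the arm can. A call with a gripper value outside its range is refused whole. The fingers move at their own pace and stop on an object; FORCE is the grip in N (left out, the last holds). Time passes only in rows, so rows that do not move let the fingers close. It gives the time, the measured TCP pose, the force and the opening at its end, in the units of the state.
- sense(): the state, without advancing time (a new reading comes with each control period).
- grab_frame(name): name is "scene" or "top"; returns a dict with "color" (400x640x3 uint8, red, green, blue), "mtx" (3x3 intrinsics, pixels), "T" (4x4, takes a point from camera to world coordinates). Camera axes: x right, y down, z forward; pixel columns grow to the right and rows downward; lengths in mm; the calibration is good to about 2 mm. A picture is of the moment at which its call begins. There is no depth.
- job.sign_off(): hands the job in, once; it reports no verdict.
The state is a dict: "clock": time; "qpos": joint angles; "qvel": joint speeds; "joint_efforts": joint torques, N m; "eef_pos": TCP position; "tcp_rot": TCP orientation; "contact_force": force on the tool from outside, world axes, zero at the start; "wrist_torque": the same for the moment, N m; "opening": opening from 0.0 (shut) to 1.0 (fully open).
Only numpy, scipy, OpenCV 4.12 (cv2) and the standard library are available. Lean on these libraries where they do the work, as an engineer would, in place of code of your own. Each camera call takes 0.05 s, during which the arm holds its last target.

## Task

Take the gauge rod with the blue collar from its rest, slide it into the matching blue-rimmed guide tube until its collar stops on the rim, and draw it fully out again. Then hold the rod level with its tip over the circle on the white reading card, about 10 cm above it, and finish there still holding it, at rest. Leave the yellow rod where it lies, keep the blue rod out of the yellow tube, and do not push the loose things on the bench about.

Things in the scene. Friction and masses are not known exactly. Their poses are not given: they have to be found in the camera images.
- blue_rod_grip (a point): centre of the blue gauge rod's black square handle (14 x 14 x 76 mm). +y runs along the rod from tip to handle end, x across, z up while it lies. From here toward -y: tip-side face of the blue collar 44 mm, tip 114 mm; toward +y: handle end 37 mm. It lies level in its rest, axis 50 mm above the bench; the handle is free to grasp within 20 mm of this point
- blue_rod: the blue gauge rod, one rigid piece, about 80 g: 10 mm round steel shaft, 70 mm from collar face to tip, tapered to 4 mm over the last 10 mm, three black rings near the tip; blue collar 28 mm across, 6 mm thick; black handle with blue bands. Origin on the axis at the collar's tip-side face; axes as for the handle point
- blue_rod_tip (a point): very tip of the blue gauge rod, on its axis; axes as for the handle point
- yellow_rod_grip (a point): centre of the yellow gauge rod's black square handle (14 x 14 x 76 mm). +y runs along the rod from tip to handle end, x across, z up while it lies. From here toward -y: tip-side face of the yellow collar 44 mm, tip 99 mm; toward +y: handle end 37 mm. It lies level in its rest, axis 50 mm above the bench; the handle is free to grasp within 20 mm of this point. Not to be used
- blue_guide: blue-rimmed guide tube, fixed, aluminium, bore 16 mm, open at both ends; blue ring 33 mm across, 12 mm long, at its mouth. Origin: centre of the mouth face, 85 mm above the bench. y is the tube axis, out of the mouth, sloping up 30 degrees, roughly to the robot's left; insert along -y; x is level. On a fixed grey base 80 x 140 x 10 mm whose long side lies along the tube, its centre 45 mm behind the mouth
- blue_guide_seat (a point): point on the blue guide tube's axis 70 mm inside the mouth: where the blue rod's tip is when the collar rests on the rim; axes as for the tube
- yellow_guide: yellow-rimmed guide tube, like the blue one in size, slope, origin and axes, on its own fixed stand; not to be used
- yellow_guide_seat (a point): point on the yellow guide tube's axis 55 mm inside its mouth
- reading_card: fixed white reading card 90 x 90 mm, 2 mm thick, flat on the bench, with a black circle 60 mm across and a centre dot; origin at its centre on the bench, z up
- blue_rest: fixed rest of the blue rod: grey base 56 x 136 x 8 mm with two white forked posts up to 52 mm high, open at the top: one under the shaft 35 mm tipward of the collar face, one 28 mm beyond the handle's centre. Origin on the bench under its middle
- label_roll: bystander: white label roll lying flat, 58 mm across, 24 mm high, loose, origin under its middle
- marker: bystander: black and white marker pen lying along its y, 14 x 134 x 15 mm, loose, origin under its middle
- forceps: bystander: steel forceps lying along their y, 14 x 128 x 8 mm, loose, origin under the middle
Mind the look-alikes: they are no part of the job. Of the things shaped like the reading_card, the white one is meant.

How it is judged:
By the outcome, as a careful person would: the job done as asked, in the order asked, and still so for the second after the job is handed in, while the arm keeps its last pose, push and grip.
It also fails if it takes over 50 s, if anything falls off the work surface, if the arm or the gripper's body presses on something with over 40 N, if the wrist force passes 120 N, or if a joint passes its speed limit or range.

## Working session

There is one attempt and no reset: what is moved stays moved. The work goes in short steps, Python scripts to look and compute and a shell command to move; the robot and the scene stay as the last step left them, time stands still between calls to the robot, and variables do not carry over. Pictures are saved under pics/ and viewed, and the job is handed in when it is done.

```bash
mkdir -p pics
python3 - <<'E'
from rig import sense, grab_frame, job, r
import cv2
print(sense()); print(r.tip_extent)
for n in ("scene","top"):
    f=grab_frame(n); cv2.imwrite(f"pics/{n}0.png",f["color"][:,:,::-1]); print(n,f["mtx"],f["T"])
E
```

```text
{'clock': 0.0, 'qpos': array([-1.27341574e+00,  3.53652824e-01,  1.63417902e+00,  5.01153748e-06,
        1.15520335e+00, -2.38952343e-03]), 'qvel': array([ 0.00067742, -0.00214097,  0.00078374, -0.0008522 , -0.00045466,
        0.00110077]), 'joint_efforts': array([-3.97018492e-03, -6.05264711e+01, -3.42080891e+01, -4.34993462e-04,
        9.35057615e-03, -6.86331674e-06]), 'eef_pos': array([ 184.49535309, -596.88248296,  403.93938334]), 'tcp_rot': array([-3.14015013e+00, -8.02898337e-06,  2.99768074e-01]), 'contact_force': array([-0.25315583, -0.48534959, -0.37449106]), 'wrist_torque': array([-0.02223573,  0.01183785, -0.03220649]), 'opening': 0.9995306683236571}
173.4
scene [[374.50874444   0.         324.65808075]
 [  0.         374.50874444 194.74654846]
 [  0.           0.           1.        ]] [[-8.75414581e-01 -3.02910709e-01  3.76688750e-01  2.32258245e+02]
 [-4.83341279e-01  5.39645418e-01 -6.89321428e-01  5.72295792e+02]
 [ 5.52448424e-03 -7.85511251e-01 -6.18822717e-01  6.55070922e+02]
 [ 0.00000000e+00  0.00000000e+00  0.00000000e+00  1.00000000e+00]]
top [[446.78940905   0.         316.94049805]
 [  0.         446.78940905 193.41484397]
 [  0.           0.           1.        ]] [[ 2.68853370e-02 -9.90754876e-01  1.32973511e-01  4.14314290e+02]
 [-9.99613593e-01 -2.57062804e-02  1.05759839e-02 -8.95508911e+01]
 [-7.05995324e-03 -1.33206468e-01 -9.91063163e-01  1.22321185e+03]
 [ 0.00000000e+00  0.00000000e+00  0.00000000e+00  1.00000000e+00]]
```

```bash
ls -la . pics
```

```text
.:
total 12
drwxr-xr-x  3 agent agent 4096 Dec  6 09:27 .
drwxr-xr-x 23 root  root  4096 Dec  6 09:27 ..
drwxr-xr-x  2 agent agent 4096 Dec  6 09:28 pics

pics:
total 700
drwxr-xr-x 2 agent agent   4096 Dec  6 09:28 .
drwxr-xr-x 3 agent agent   4096 Dec  6 09:27 ..
-rw-r--r-- 1 agent agent 377353 Dec  6 09:28 scene0.png
-rw-r--r-- 1 agent agent 326201 Dec  6 09:28 top0.png
```

View pics/scene0.png

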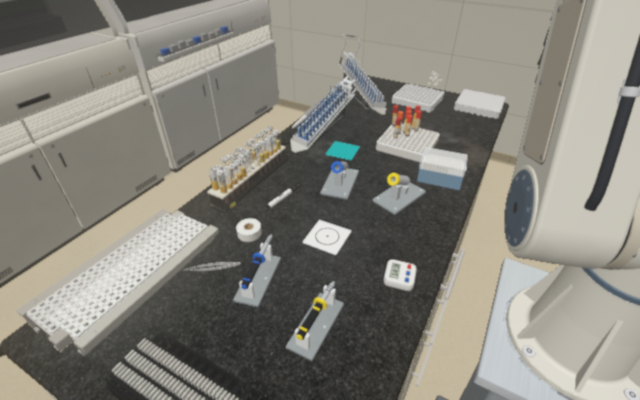

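View pics/top0.png

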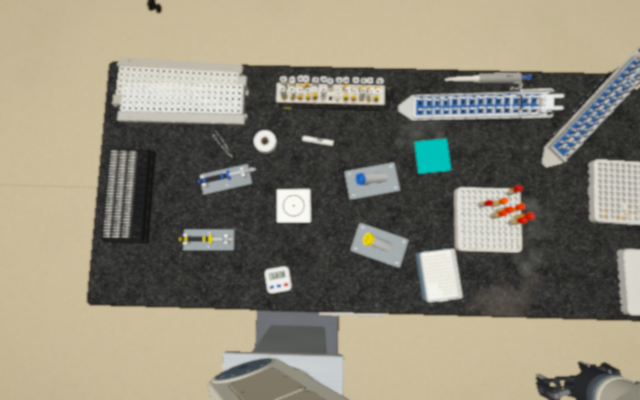

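The top view shows the blue rod at about (225,178), with its handle to the left. The blue guide is at (365,180) and the white card at (294,206). The look-alikes are the yellow rod (207,239), the yellow guide (372,242) and the teal card (433,156). I'll check these in close crops.

Run:
```python
import cv2,numpy as np
t=cv2.imread('pics/top0.png'); s=cv2.imread('pics/scene0.png')
def c(im,x,y,w,h,k): return cv2.resize(im[y:y+h,x:x+w],None,fx=k,fy=k,interpolation=cv2.INTER_CUBIC)
cv2.imwrite('pics/c1.png',np.vstack([c(t,190,155,80,45,10)]))
cv2.imwrite('pics/c2.png',c(t,335,150,80,55,10))
cv2.imwrite('pics/c3.png',c(s,225,230,80,75,8))
cv2.imwrite('pics/c4.png',c(s,310,150,80,60,10))
```

```text
(no output)
```

View pics/c1.png

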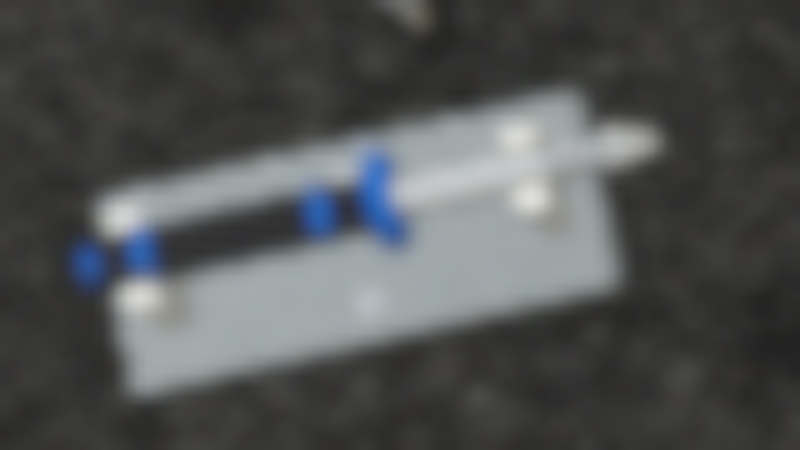

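View pics/c2.png

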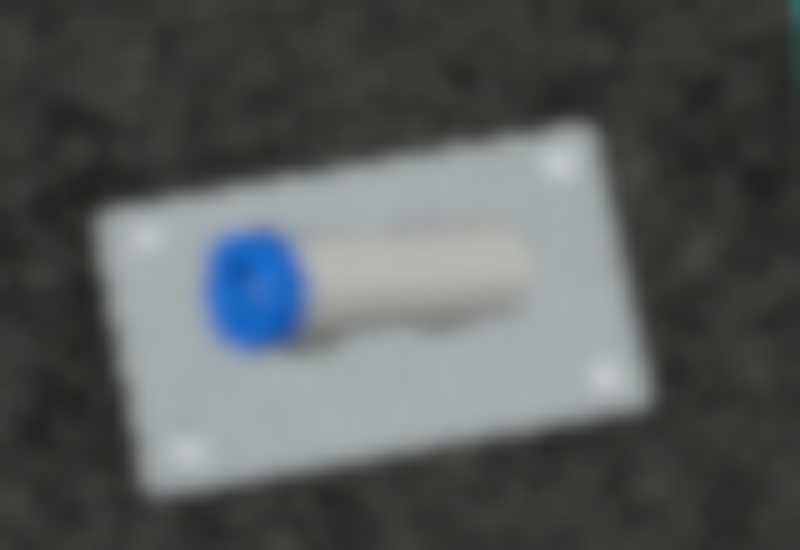

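View pics/c3.png

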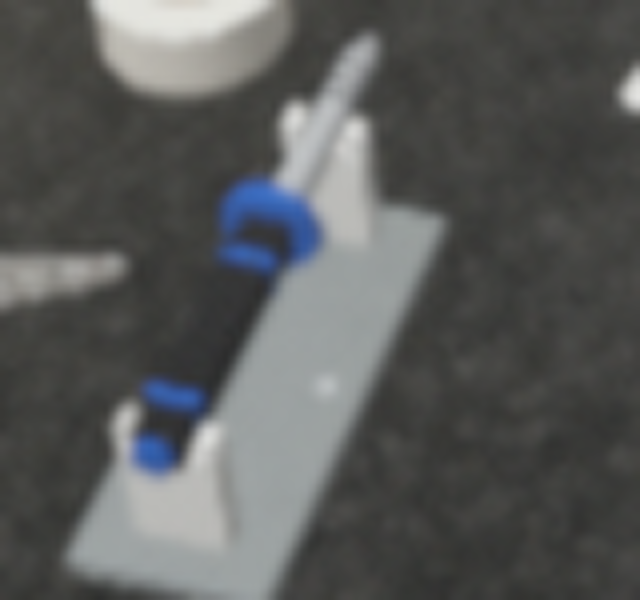

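View pics/c4.png

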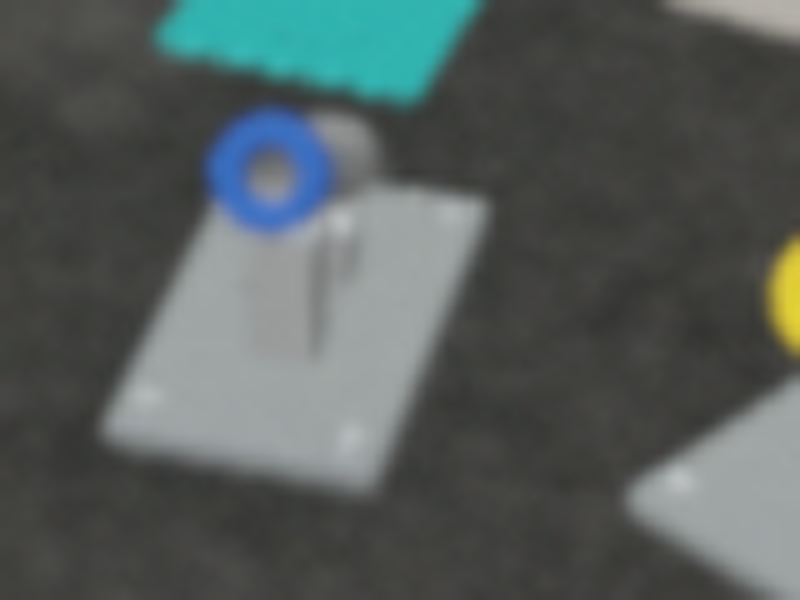

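The crops confirm the choice: the rod with the blue collar and the blue-rimmed tube. Next I'll fit their poses from both views.

```bash
cat > h.py <<'E'
import cv2,numpy as np
from scipy.spatial.transform import Rotation as R
K={'scene':np.array([[374.50874444,0,324.65808075],[0,374.50874444,194.74654846],[0,0,1]]),
'top':np.array([[446.78940905,0,316.94049805],[0,446.78940905,193.41484397],[0,0,1]])}
T={'scene':np.array([[-8.75414581e-01,-3.02910709e-01,3.76688750e-01,2.32258245e+02],[-4.83341279e-01,5.39645418e-01,-6.89321428e-01,5.72295792e+02],[5.52448424e-03,-7.85511251e-01,-6.18822717e-01,6.55070922e+02],[0,0,0,1]]),
'top':np.array([[2.68853370e-02,-9.90754876e-01,1.32973511e-01,4.14314290e+02],[-9.99613593e-01,-2.57062804e-02,1.05759839e-02,-8.95508911e+01],[-7.05995324e-03,-1.33206468e-01,-9.91063163e-01,1.22321185e+03],[0,0,0,1]])}
def proj(c,P):
    P=np.atleast_2d(P); q=(P-T[c][:3,3])@T[c][:3,:3]
    return q[:,:2]/q[:,2:]*[K[c][0,0],K[c][1,1]]+K[c][:2,2]
def ray(c,px):
    d=T[c][:3,:3]@np.linalg.solve(K[c],[px[0],px[1],1]); return T[c][:3,3],d
def atz(c,px,z):
    o,d=ray(c,px); return o+d*(z-o[2])/d[2]
def crop(px,ox,oy,k): 
    p=(np.atleast_2d(px)+.5)/k-.5; return p+[ox,oy]
th=np.linspace(0,2*np.pi,24,endpoint=False); D=np.c_[np.cos(th),np.sin(th)]
def support(p): return (p@D.T).max(0)
def bluemask(im,box,k=8):
    x,y,w,h=box; c=cv2.resize(im[y:y+h,x:x+w],None,fx=k,fy=k,interpolation=cv2.INTER_CUBIC).astype(int)
    m=((c[:,:,0]-c[:,:,2])>70)  # BGR
    n,l,s,_=cv2.connectedComponentsWithStats(m.astype(np.uint8))
    i=1+np.argmax(s[1:,4]); v,u=np.nonzero(l==i)
    return crop(np.c_[u,v],x,y,k)
def cyl(rad,y0,y1):
    a=np.linspace(0,2*np.pi,48); 
    return np.vstack([np.c_[rad*np.cos(a),0*a+y,rad*np.sin(a)] for y in (y0,y1)])
E
python3 - <<'E'
from h import *
from scipy.optimize import least_squares
t=cv2.imread('pics/top0.png'); s=cv2.imread('pics/scene0.png')
bt=bluemask(t,(350,168,20,22)); bs=bluemask(s,(326,156,22,22))
print(bt.min(0),bt.max(0),bs.min(0),bs.max(0))
C=crop([[95,208],[590,118],[655,408],[150,497]],335,150,10)
Cs=crop([[100,428],[378,485],[490,200]],310,150,10)
ring=cyl(16.5,0,-12)
def pose(v,sl): return R.from_euler('ZX',[v[3],sl])
def corners(v):
    y=R.from_euler('z',v[3]); P=np.array([[40,25,0],[40,-115,0],[-40,-115,0],[-40,25,0]],float); Q=y.apply(P); Q[:,:2]+=v[:2]; Q[:,2]=10; return Q
S=np.radians(30)
def res(v,parts=False):
    P=pose(v,S).apply(ring)+v[:3]
    q=corners(v); o=proj('top',q)
    a=support(proj('top',P))-support(bt); b=support(proj('scene',P))-support(bs)
    e=[]
    for order in [None]:
        import itertools
    d=np.linalg.norm(o[:,None]-C[None],axis=2); e=(o-C[d.argmin(1)]).ravel()
    o2=proj('scene',q); d=np.linalg.norm(Cs[:,None]-o2[None],axis=2); e2=(Cs-o2[d.argmin(1)]).ravel()
    if parts: return [np.sqrt((x**2).mean()).round(2) for x in(a,b,e,e2)],e.round(1),e2.round(1)
    return np.r_[a,b,e,e2]
for y0 in (0.17,0.1):
  f=least_squares(res,[480,-200,85,y0],x_scale=[10,10,10,.1]); print('guide',f.x.round(3),f.cost); print(res(f.x,True))
f1=least_squares(lambda v:res(v)[:48],f.x,x_scale=[10,10,10,.1]);print('ring only',f1.x.round(3))
# card
m=cv2.inRange(t[185:230,270:318],(150,150,150),(255,255,255)); v,u=np.nonzero(m); print('card top',atz('top',(u.mean()+270,v.mean()+185),2))
m=cv2.inRange(s[215:258,298:356],(150,150,150),(255,255,255)); h=cv2.convexHull(np.argwhere(m)[:,::-1].astype(np.float32)); M=cv2.moments(h); print('card scene',M['m10']/M['m00']+298,M['m01']/M['m00']+215,atz('scene',(M['m10']/M['m00']+298,M['m01']/M['m00']+215),2), atz('scene',(327,236.5),2),atz('top',(293.5,206),2))
# rod
tp={-70:(660,138),3:(385,198)}; sp={-70:(372,36),3:(270,222),81:(155,453)}
tip=[(-70,0),(3,0)]
obs=[('top',-70,0,crop((662,138),190,155,10)[0]),('top',3,0,crop((385,198),190,155,10)[0]),('top',81,5,crop((75,265),190,155,10)[0]),
('scene',-70,0,crop((372,36),225,230,8)[0]),('scene',3,0,crop((270,222),225,230,8)[0]),('scene',81,0,crop((155,453),225,230,8)[0])]
def rr(v):
    Q=R.from_euler('ZX',[v[3],v[4]]); return np.concatenate([proj(c,Q.apply([0,y,z])+v[:3])[0]-p for c,y,z,p in obs])
f=least_squares(rr,[480,80,50,.1,0],x_scale=[10,10,10,.1,.1]); print('rod collar',f.x.round(3)); print(rr(f.x).reshape(-1,2).round(2))
v=f.x; Q=R.from_euler('ZX',[v[3],v[4]]); print('grip',Q.apply([0,44,0])+v[:3],'tip',Q.apply([0,-70,0])+v[:3])
E
```

```text
[355.0625 172.6875] [364.9375 184.4375] [330.3125 160.6875] [342.5625 172.5625]
guide [ 6.08683e+02 -1.81826e+02  8.78930e+01  2.07000e-01] 11.98517780852474
([np.float64(0.83), np.float64(0.49), np.float64(0.34), np.float64(0.31)], array([-0.2,  0.2,  0.1,  0.2, -0.5, -0.6, -0.2, -0.4]), array([-0.1,  0.1,  0.1,  0.4, -0.1, -0.6]))
guide [ 6.08683e+02 -1.81826e+02  8.78930e+01  2.07000e-01] 11.985177808525329
([np.float64(0.83), np.float64(0.49), np.float64(0.34), np.float64(0.31)], array([-0.2,  0.2,  0.1,  0.2, -0.5, -0.6, -0.2, -0.4]), array([-0.1,  0.1,  0.1,  0.4, -0.1, -0.6]))
ring only [ 6.08370e+02 -1.81789e+02  8.79770e+01  2.73000e-01]
card top [542.98093452 -12.84278424   2.        ]
card scene 326.83078491335374 236.7257900101937 [544.22927529 -11.29192143   2.        ] [544.24268611 -12.18796657   2.        ] [541.60664171 -13.04939497   2.        ]
rod collar [6.16469e+02 1.58588e+02 5.49670e+01 2.56000e-01 4.00000e-03]
[[-1.24 -0.03]
 [-0.41  0.11]
 [ 1.29 -0.31]
 [-0.06  0.15]
 [ 0.52  0.03]
 [-0.14 -0.28]]
grip [605.3365504  201.15641903  55.16478918] tip [634.17870969  90.86649243  54.65299013]
```

```bash
cat >> h.py <<'E'
def tooltarget(grip,yaw,slope):
    """TCP pose for holding point grip of a rod with given yaw, slope (tool x=rod +y, tool y=rod x, z=-rod z)"""
    Q=R.from_euler('ZX',[yaw,slope]).as_matrix()
    M=np.c_[Q[:,1],Q[:,0],-Q[:,2]]; return np.asarray(grip,float)-155*M[:,2],M
def delta(p,M):
    from rig import sense
    s=sense(); C=R.from_euler('xyz',s['tcp_rot'])
    w=(C.inv()*R.from_matrix(M)).as_rotvec(); d=C.inv().apply(np.asarray(p)-s['eef_pos'])
    print('t',round(s['clock'],2),'pos',s['eef_pos'].round(1),'rpy',s['tcp_rot'].round(3),'F',s['contact_force'].round(1),'open',round(s['opening'],3),'q',s['qpos'].round(2))
    print('turn',w.round(4),'shift',d.round(1))
E
python3 -m creep '[[0,0,0,29,-29,0,0],[0,0,0,29,-29,0,0],[0,0,0,29,-29,0,0],[0,0,0,29,-29,0,0],[0,0,0,29,-29,0,0],[0,0,0,29,-29,0,0],[0,0,0,29,-29,0,0],[0,0,0,29,-29,0,0],[0,0,0,29,-29,0,0],[0,0,0,29,-29,0,0]]'
python3 - <<'E'
from h import *
delta(*tooltarget([605,201,150],.252,0))
E
```

```text
clock: 0.93
eef_pos: [375.3, -230.8, 400.3]
tcp_rot: [-3.139, 0.002, 0.289]
contact_force: [0.8, -0.0, 0.2]
opening: 0.999
t 0.93 pos [ 375.3 -230.8  400.3] rpy [-3.139e+00  2.000e-03  2.890e-01] F [ 0.8 -0.   0.2] open 0.999 q [-0.55  0.07  2.01 -0.    1.07  0.73]
turn [-0.0034  0.     -1.5343] shift [ 343.3 -348.4   95.3]
```

```bash
python3 -m creep '[[0,0,0,29,-29,0,0],[0,0,0,29,-29,0,0],[0,0,0,29,-29,0,0],[0,0,0,29,-29,0,0],[0,0,0,29,-29,0,0],[0,0,0,29,-29,0,0],[0,0,0,29,-29,0,0],[0,0,0,29,-29,0,0],[0,0,0,29,-29,0,0],[0,0,0,29,-29,0,0]]'
python3 -m creep '[[0,0,-0.12,0,0,0,0],[0,0,-0.12,0,0,0,0],[0,0,-0.12,0,0,0,0],[0,0,-0.12,0,0,0,0],[0,0,-0.12,0,0,0,0],[0,0,-0.12,0,0,0,0],[0,0,-0.12,0,0,0,0],[0,0,-0.12,0,0,0,0],[0,0,-0.12,0,0,0,0],[0,0,-0.12,0,0,0,0]]'
python3 - <<'E'
from h import *
delta(*tooltarget([605,201,150],.252,0))
E
```

```text
clock: 1.77
eef_pos: [568.0, 138.9, 399.5]
tcp_rot: [-3.14, 0.003, 0.29]
contact_force: [-0.6, -1.0, -0.1]
opening: 1.002
clock: 2.6
eef_pos: [570.1, 149.1, 394.4]
tcp_rot: [-3.132, -0.001, 1.534]
contact_force: [0.4, 0.4, 0.1]
opening: 1.002
t 2.6 pos [570.1 149.1 394.4] rpy [-3.132e+00 -1.000e-03  1.534e+00] F [0.4 0.4 0.1] open 1.002 q [0.25 0.31 1.72 0.   1.12 0.29]
turn [-0.009  -0.002  -0.2883] shift [53.1 33.8 89.1]
```

```bash
python3 -m creep '[[-0.009,-0.002,-0.096,0,0,20,0],[0,0,-0.096,0,0,20,0],[0,0,-0.096,0,0,20,0],[0,0,0,0,0,20,0],[0,0,0,0,0,0,0]]'
python3 - <<'E'
from h import *
delta(*tooltarget([605,201,120],.252,0))
E
```

```text
clock: 3.02
eef_pos: [569.9, 149.1, 312.0]
tcp_rot: [3.14, 0.001, 1.846]
contact_force: [-0.8, -0.2, 0.3]
opening: 0.999
t 3.02 pos [569.9 149.1 312. ] rpy [3.140e+00 1.000e-03 1.846e+00] F [-0.8 -0.2  0.3] open 0.999 q [ 0.25  0.4   1.79 -0.    0.95 -0.02]
turn [0.0017 0.001  0.0231] shift [40.5 47.8 37. ]
```

```bash
python3 -m creep '[[0,0,0.023,20,24,10,0],[0,0,0,20,24,10,0],[0,0,0,0,0,10,0],[0,0,0,0,0,0,0]]'
python3 - <<'E'
from h import *
from rig import grab_frame
delta(*tooltarget([605,201,52],.252,0))
for n,(x,y,w,h,k) in {'scene':(190,170,140,140,5),'top':(160,100,130,110,5)}.items():
    f=grab_frame(n)['color'][:,:,::-1]; cv2.imwrite(f'pics/{n}1.png',f)
    cv2.imwrite(f'pics/{n}1c.png',cv2.resize(f[y:y+h,x:x+w],None,fx=k if n=='top' else 4.2,fy=k if n=='top' else 4.2,interpolation=cv2.INTER_CUBIC))
E
```

```text
clock: 3.35
eef_pos: [606.7, 201.1, 281.8]
tcp_rot: [-3.141, 0.001, 1.818]
contact_force: [-0.5, 0.8, -1.3]
opening: 0.998
t 3.35 pos [606.7 201.1 281.8] rpy [-3.141e+00  1.000e-03  1.818e+00] F [-0.5  0.8 -1.3] open 0.998 q [ 0.32  0.51  1.7  -0.    0.94  0.07]
turn [-0.0011  0.0015 -0.0045] shift [ 0.4 -1.6 74.8]
```

View pics/scene1c.png

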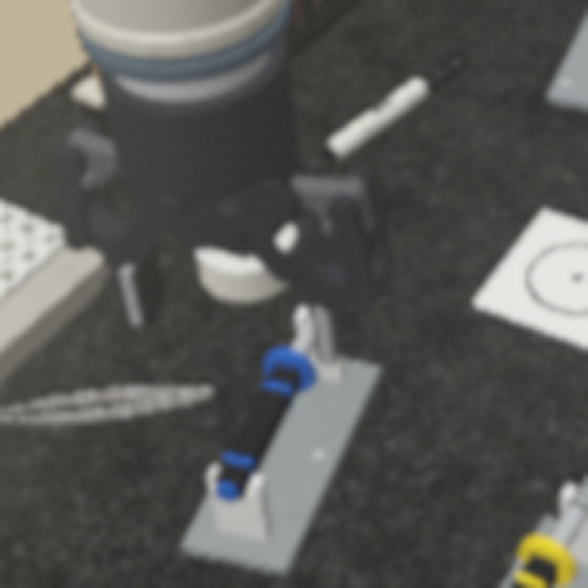

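View pics/top1c.png

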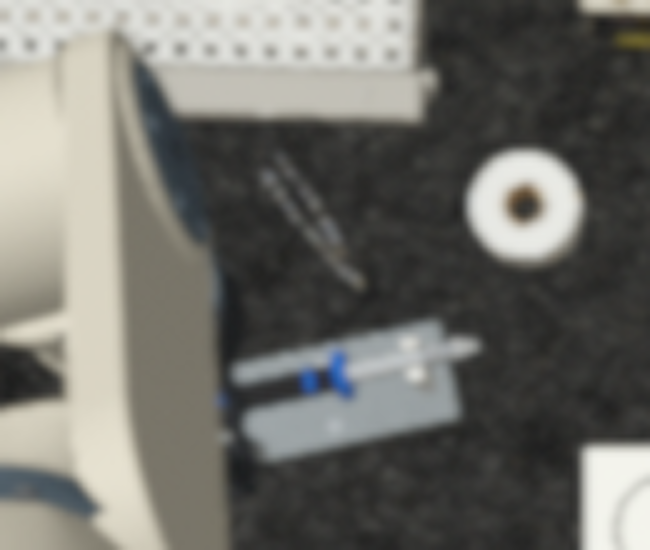

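The gripper is over the rod and the approach is clear: forceps at about (235,263) and roll at (247,236) in the scene view, both outside the jaws. I'll compare the predicted fingertip pixels with the observed ones.

Run:
```python
from h import *
from rig import sense
s=sense();C=R.from_euler('xyz',s['tcp_rot'])
for y in (-42.5,-50,42.5,50):
    for x in (-11,11):
        P=C.apply([x,y,160])+s['eef_pos']; p=proj('scene',P)[0]; print(x,y,p.round(1),'crop',((p-[190,170]+.5)*4.2).round(0))
```

```text
-11 -42.5 [269.1 248.2] crop [334. 330.]
11 -42.5 [264.8 256.4] crop [316. 365.]
-11 -50 [272.7 248.9] crop [350. 333.]
11 -50 [268.5 257.1] crop [332. 368.]
-11 42.5 [228.9 240. ] crop [165. 296.]
11 42.5 [223.8 247.8] crop [144. 329.]
-11 50 [225.4 239.3] crop [151. 293.]
11 50 [220.3 247.1] crop [129. 326.]
```

Predictions agree to about 1 px. The forceps are about 50 mm from the outer finger path. Descending now.

```bash
python3 -m creep '[[0,0,-0.0045,0.4,-1.6,25,0],[0,0,0,0,0,25,0],[0,0,0,0,0,20,0],[0,0,0,0,0,4,0],[0,0,0,0,0,0,0]]'
python3 - <<'E'
from h import *
delta(*tooltarget([605,201,51],.252,0))
E
```

```text
clock: 3.87
eef_pos: [606.3, 198.1, 215.0]
tcp_rot: [3.132, 0.001, 1.82]
contact_force: [0.3, 0.2, 0.4]
opening: 1.0
t 3.87 pos [606.3 198.1 215. ] rpy [3.132e+00 1.000e-03 1.820e+00] F [0.3 0.2 0.4] open 1.0 q [ 0.31  0.59  1.74 -0.    0.81  0.07]
turn [ 0.0094  0.0012 -0.0026] shift [ 3.1 -0.7  9. ]
```

```bash
python3 -m creep '[[0.0094,0,-0.003,3,-0.7,9,0],[0,0,0,0,0,0,0]]'
python3 - <<'E'
from h import *
delta(*tooltarget([605,201,51],.252,0))
E
```

```text
clock: 4.03
eef_pos: [605.3, 200.4, 208.0]
tcp_rot: [3.141, 0.001, 1.822]
contact_force: [-0.2, 0.3, -1.2]
opening: 0.997
t 4.03 pos [605.3 200.4 208. ] rpy [3.141e+00 1.000e-03 1.822e+00] F [-0.2  0.3 -1.2] open 0.997 q [ 0.32  0.6   1.73 -0.    0.8   0.07]
turn [ 0.001   0.0012 -0.0005] shift [ 0.7 -0.1  2. ]
```

```bash
python3 -m creep '[[0.001,0.001,0,0.7,0,2,0.6],[0,0,0,0,0,0,0.8],[0,0,0,0,0,0,0.9],[0,0,0,0,0,0,1],[0,0,0,0,0,0,1],[0,0,0,0,0,0,1]]' 40
python3 -m creep '[[0,0,0,0,0,0,1],[0,0,0,0,0,0,1],[0,0,0,0,0,0,1]]' 60
python3 - <<'E'
from h import *
delta(*tooltarget([605,201,51],.252,0))
E
```

```text
clock: 4.53
eef_pos: [606.5, 201.6, 209.9]
tcp_rot: [3.136, -0.0, 1.823]
contact_force: [-1.5, 0.2, 5.1]
opening: 0.154
clock: 4.78
eef_pos: [606.4, 201.7, 210.1]
tcp_rot: [3.136, -0.0, 1.823]
contact_force: [0.6, 0.3, -1.1]
opening: 0.145
t 4.78 pos [606.4 201.7 210.1] rpy [ 3.136 -0.     1.823] F [ 0.6  0.3 -1.1] open 0.145 q [ 0.32  0.6   1.73 -0.    0.8   0.07]
turn [ 0.0055 -0.0003 -0.0002] shift [-0.3 -1.6  4.1]
```

Gripped: the opening matches about 12–14 mm. Lifting.

```bash
python3 -m creep '[[0,0,0,0,0,-10,1],[0,0,0,0,0,-20,1],[0,0,0,0,0,-30,1],[0,0,0,0,0,-30,1],[0,0,0,0,0,-10,1],[0,0,0,0,0,0,1]]'
python3 - <<'E'
from h import *
from rig import grab_frame
delta(*tooltarget([605,201,150],.252,0))
for n,(x,y,w,h,k) in {'scene':(190,150,140,140,5),'top':(170,120,130,90,6)}.items():
    f=grab_frame(n)['color'][:,:,::-1]; cv2.imwrite(f'pics/{n}2.png',f)
    cv2.imwrite(f'pics/{n}2c.png',cv2.resize(f[y:y+h,x:x+w],None,fx=k if n=='top' else 4.2,fy=k if n=='top' else 4.2,interpolation=cv2.INTER_CUBIC))
E
```

```text
clock: 5.28
eef_pos: [604.9, 201.1, 314.1]
tcp_rot: [3.141, 0.0, 1.823]
contact_force: [0.5, -0.1, -0.9]
opening: 0.146
t 5.28 pos [604.9 201.1 314.1] rpy [3.141 0.    1.823] F [ 0.5 -0.1 -0.9] open 0.146 q [ 0.32  0.47  1.68 -0.    0.99  0.07]
turn [ 0.0001  0.     -0.0003] shift [-0.2  0.1  9.1]
```

View pics/scene2c.png

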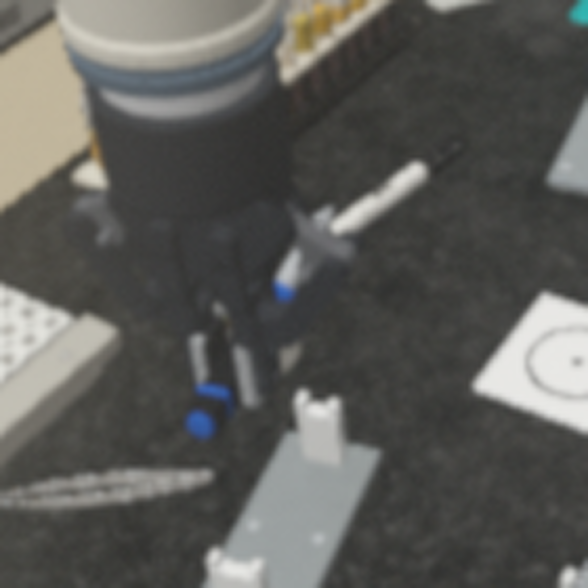

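View pics/top2c.png

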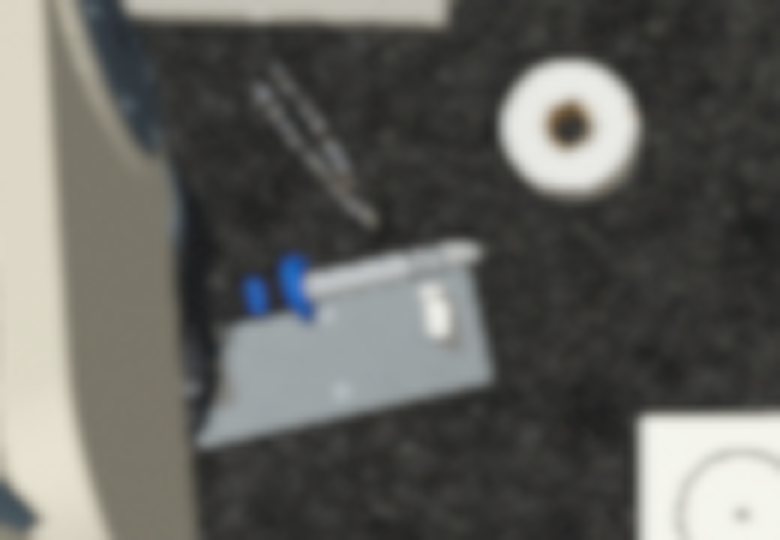

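The rod is lifted and held level. In the top image the tip is at (250,161) and the collar at (219,168); in the scene image the handle end is at (238,250). Next, the rod's offset in the tool frame.

Run:
```python
from h import *
from rig import sense
from scipy.optimize import least_squares
s=sense();C=R.from_euler('xyz',s['tcp_rot'])
obs=[('top',-114,crop((482,251),170,120,6)[0]),('top',-41,crop((298,288),170,120,6)[0]),('scene',37,crop((202,424),190,150,4.2)[0])]
def pts(v,y): # tool coords: x along rod
    return C.apply(np.array([v[0],v[1],v[2]])+R.from_rotvec([0,v[3],v[4]]).apply([y,0,0]))+s['eef_pos']
for z in (155,160): print(z,[ (proj(c,pts([0,0,z,0,0],y))[0]-p).round(2) for c,y,p in obs])
f=least_squares(lambda v:np.r_[np.concatenate([proj(c,pts(v,y))[0]-p for c,y,p in obs]),(v[3:])*50],[0,0,158,0,0]);print(f.x.round(3),f.fun.round(2))
```

```text
155 [array([-1.39, -0.35]), array([-0.1 ,  0.09]), array([-0.57, -0.17])]
160 [array([-1.06,  0.07]), array([0.36, 0.49]), array([-0.18,  1.74])]
[-1.40700e+00 -1.94000e-01  1.56755e+02  1.00000e-03  2.00000e-03] [-0.66 -0.14  0.66  0.22 -0.05 -0.05  0.04  0.12]
```

```bash
cat >> h.py <<'E'
OFF=np.array([-1.2,0,156.7])
def rodtarget(mouth,yaw,slope,tipdist):
    """TCP pose with the rod on the guide axis, tip tipdist mm outside the mouth (negative: inside)"""
    Q=R.from_euler('ZX',[yaw,slope]).as_matrix(); M=np.c_[Q[:,1],Q[:,0],-Q[:,2]]
    g=np.asarray(mouth)+Q[:,1]*(tipdist+114); return g-M@OFF,M
E
python3 - <<'E'
from h import *
p,M=rodtarget([608.7,-181.8,87],.207,np.pi/6,40); print(p); delta(p,M)
E
```

```text
[ 597.17886285 -126.93957125  300.30618077]
t 5.38 pos [604.4 201.  311.7] rpy [-3.139  0.     1.823] F [ 1.3 -0.2 -2.4] open 0.149 q [ 0.32  0.47  1.68 -0.    0.99  0.07]
turn [-0.0138  0.5237  0.0431] shift [-315.8  -88.7   11.7]
```

```bash
python3 -m creep '[[0,0,0,-39,-11,0,1],[0,0,0,-39,-11,0,1],[0,0,0,-39,-11,0,1],[0,0,0,-39,-11,0,1],[0,0.105,0.0085,0,0,0,1],[0,0.105,0.0085,0,0,0,1],[0,0.105,0.0085,0,0,0,1],[0,0.105,0.0085,0,0,0,1],[0,0.105,0.0085,0,0,0,1],[0,0,0,0,0,0,1]]'
python3 - <<'E'
from h import *
p,M=rodtarget([608.7,-181.8,87],.207,np.pi/6,40); delta(p,M)
E
```

```text
clock: 6.22
eef_pos: [594.8, 32.6, 294.2]
tcp_rot: [-3.104, -0.551, 1.763]
contact_force: [0.4, -0.4, -1.5]
opening: 0.151
t 6.22 pos [594.8  32.6 294.2] rpy [-3.104 -0.551  1.763] F [ 0.4 -0.4 -1.5] open 0.151 q [-0.09  0.5   1.75  0.56  1.17 -0.59]
turn [-0.0306 -0.0274 -0.0119] shift [-130.7  -31.5  -86.3]
```

```bash
python3 -m creep '[[-0.03,-0.027,-0.012,-32,-6,-22,1],[0,0,0,-33,-7,-22,1],[0,0,0,-32,-7,-22,1],[0,0,0,-25,-6,-15,1],[0,0,0,0,0,0,1]]'
python3 - <<'E'
from h import *
p,M=rodtarget([608.7,-181.8,87],.207,np.pi/6,40); delta(p,M)
E
```

```text
clock: 6.63
eef_pos: [597.6, -120.1, 294.2]
tcp_rot: [-3.125, -0.508, 1.774]
contact_force: [0.4, 0.2, -0.2]
opening: 0.148
t 6.63 pos [ 597.6 -120.1  294.2] rpy [-3.125 -0.508  1.774] F [ 0.4  0.2 -0.2] open 0.148 q [-0.32  0.53  1.68  0.45  1.25 -0.74]
turn [-0.0149  0.0156 -0.0037] shift [-2.8 -1.9 -8.5]
```

```bash
python3 -m creep '[[-0.015,0.0156,-0.004,-3,-2,-8.5,1],[0,0,0,0,0,0,1],[0,0,0,0,0,0,1]]'
python3 - <<'E'
from h import *
from rig import grab_frame
p,M=rodtarget([608.7,-181.8,87],.207,np.pi/6,40); delta(p,M)
for n,(x,y,w,h,k) in {'scene':(270,120,110,90,7),'top':(290,140,110,80,7)}.items():
    f=grab_frame(n)['color'][:,:,::-1]; cv2.imwrite(f'pics/{n}3.png',f)
    cv2.imwrite(f'pics/{n}3c.png',cv2.resize(f[y:y+h,x:x+w],None,fx=k,fy=k,interpolation=cv2.INTER_CUBIC))
p,M=rodtarget([608.7,-181.8,87],.207,np.pi/6,40); delta(p,M)
E
```

```text
clock: 6.88
eef_pos: [596.2, -127.8, 297.7]
tcp_rot: [-3.137, -0.52, 1.774]
contact_force: [-0.1, -0.2, -1.4]
opening: 0.147
t 6.88 pos [ 596.2 -127.8  297.7] rpy [-3.137 -0.52   1.774] F [-0.1 -0.2 -1.4] open 0.147 q [-0.33  0.53  1.68  0.46  1.26 -0.75]
turn [-0.0025  0.0032 -0.0035] shift [ 1.9  1.1 -2. ]
t 6.98 pos [ 596.4 -127.4  298. ] rpy [-3.138 -0.521  1.775] F [-0.3 -1.2 -1.5] open 0.143 q [-0.33  0.53  1.68  0.46  1.26 -0.75]
turn [-0.0025  0.003  -0.0025] shift [ 1.4  0.9 -1.9]
```

View pics/scene3c.png

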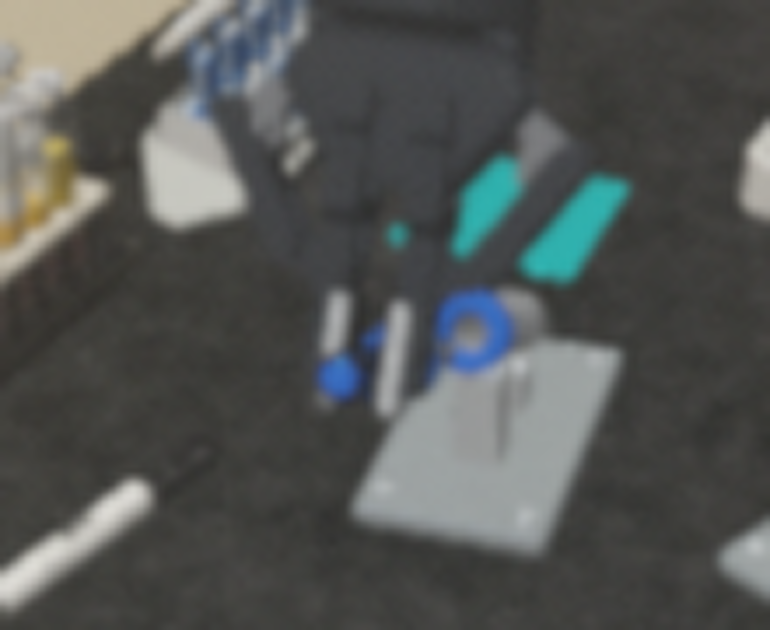

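View pics/top3c.png

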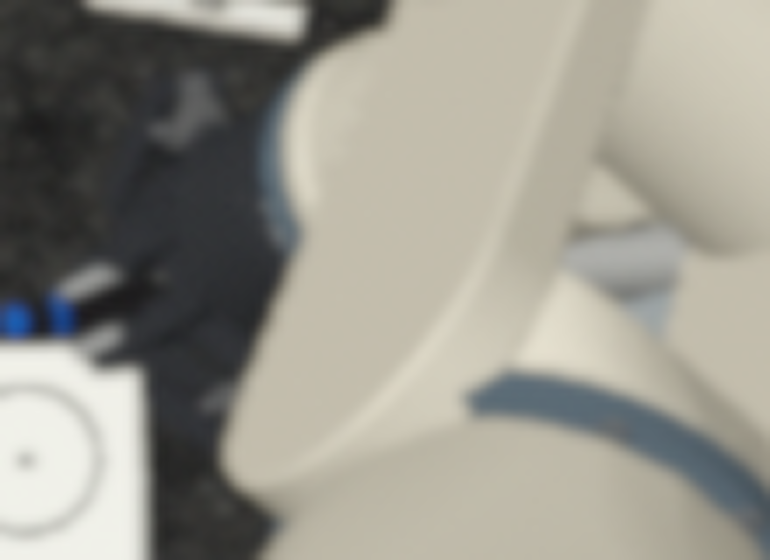

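Run:
```python
from h import *
from rig import sense
s=sense();C=R.from_euler('xyz',s['tcp_rot'])
def pt(y,z=160.2,dx=0): return C.apply([y+dx,0,z])+s['eef_pos']
t=cv2.imread('pics/top3.png'); sc=cv2.imread('pics/scene3.png')
b=bluemask(sc,(312,166,12,14)); print('scene cap',b.mean(0),b.min(0),b.max(0))
b1=bluemask(t,(286,180,9,12)); b2=bluemask(t,(295,180,8,10));print('top',b1.mean(0),b2.mean(0))
for z in (156.7,160.2):
  print(z,'scene37',proj('scene',pt(37,z)),'scene34',proj('scene',pt(34,z)),'top 35',proj('top',pt(35,z)),'top 24',proj('top',pt(24,z)))
# mouth fits with fixed z
from scipy.optimize import least_squares
t0=cv2.imread('pics/top0.png'); s0=cv2.imread('pics/scene0.png')
ring=cyl(16.5,0,-12); Q=R.from_euler('ZX',[.207,np.pi/6])
bt=bluemask(t0,(350,168,20,22)); bs=bluemask(s0,(326,156,22,22))
for z in (85,88):
  for c,bb in (('top',bt),('scene',bs)):
    f=least_squares(lambda v: support(proj(c,Q.apply(ring)+[v[0],v[1],z]))-support(bb)+v[2],[608,-182,0]); print(z,c,f.x.round(2),np.sqrt(2*f.cost/24).round(2))
```

```text
scene cap [318.0220755  173.42583441] [315.1875 170.5625] [320.8125 176.1875]
top [291.77036517 185.37659602] [298.33124034 184.77869011]
156.7 scene37 [[317.82924625 172.19203959]] scene34 [[318.19522974 172.10679484]] top 35 [[293.07793756 184.65185372]] top 24 [[297.17150819 184.2992948 ]]
160.2 scene37 [[317.600222  173.7464278]] scene34 [[317.96674703 173.65587421]] top 35 [[292.43242679 184.9817799 ]] top 24 [[296.51793102 184.62847809]]
85 top [ 608.23 -182.26   -0.77] 0.08
85 scene [ 6.1192e+02 -1.8561e+02 -3.1000e-01] 0.12
88 top [ 607.71 -182.     -0.79] 0.08
88 scene [ 6.0992e+02 -1.8162e+02 -3.5000e-01] 0.12
```

The handle end is visible in both views: scene (318,173) and top (292,185). The tip is hidden behind a finger. The kinematics agree with the images if the rod axis sits about 159.8 mm ahead of the TCP, which also fits the 50 mm rest height. I'll refine the target and approach slowly, watching the force.

```bash
cat >> h.py <<'E'
OFF=np.array([-1.2,0,159.8]); MOUTH=np.array([609.4,-182.5,86.2]); YAW=.207
def go(td): delta(*rodtarget(MOUTH,YAW,np.pi/6,td))
E
python3 - <<'E'
from h import *
go(15)
E
```

```text
t 6.98 pos [ 596.4 -127.4  298. ] rpy [-3.138 -0.521  1.775] F [-0.3 -1.2 -1.5] open 0.143 q [-0.33  0.53  1.68  0.46  1.26 -0.75]
turn [-0.0025  0.003  -0.0025] shift [-24.7   1.5  -4.6]
```

```bash
python3 -m creep '[[-0.0025,0.003,-0.0025,-8,1.5,-4.6,1],[0,0,0,-8,0,0,1],[0,0,0,-8,0,0,1],[0,0,0,0,0,0,1]]'
python3 - <<'E'
from h import *
go(5)
E
```

```text
clock: 7.32
eef_pos: [603.5, -148.7, 289.4]
tcp_rot: [3.141, -0.523, 1.783]
contact_force: [-0.1, 0.1, -1.0]
opening: 0.15
t 7.32 pos [ 603.5 -148.7  289.4] rpy [ 3.141 -0.523  1.783] F [-0.1  0.1 -1. ] open 0.15 q [-0.36  0.56  1.65  0.46  1.27 -0.78]
turn [-0.002   0.001   0.0043] shift [-11.1  -1.2  -1. ]
```

```bash
python3 -m creep '[[-0.002,0.001,0.004,-6,-1.2,-1,1],[0,0,0,-5,0,0,1],[0,0,0,0,0,0,1]]'
python3 - <<'E'
from h import *
go(5)
from rig import grab_frame
for n,(x,y,w,h,k) in {'scene':(290,130,80,65,9),'top':(290,140,110,80,7)}.items():
    f=grab_frame(n)['color'][:,:,::-1]; cv2.imwrite(f'pics/{n}4.png',f)
    cv2.imwrite(f'pics/{n}4c.png',cv2.resize(f[y:y+h,x:x+w],None,fx=k,fy=k,interpolation=cv2.INTER_CUBIC))
E
```

```text
clock: 7.57
eef_pos: [604.6, -160.0, 283.6]
tcp_rot: [-3.141, -0.524, 1.777]
contact_force: [0.7, 1.0, -0.8]
opening: 0.15
t 7.57 pos [ 604.6 -160.   283.6] rpy [-3.141 -0.524  1.777] F [ 0.7  1.  -0.8] open 0.15 q [-0.37  0.57  1.64  0.45  1.27 -0.79]
turn [-0.0003 -0.0004 -0.0007] shift [ 1.5  0.1 -0.3]
```

View pics/scene4c.png

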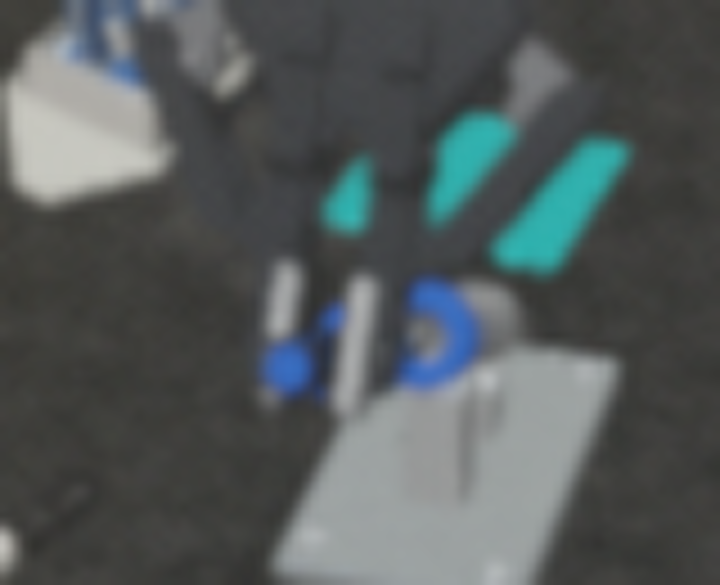

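View pics/top4c.png

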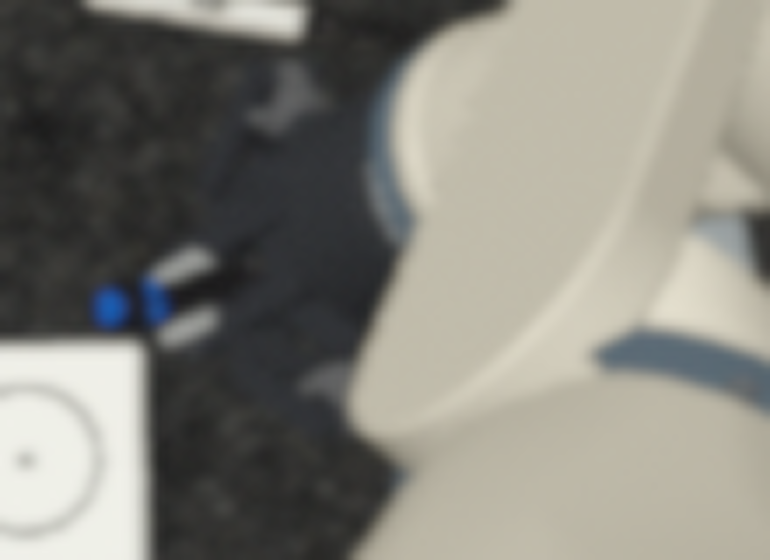

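The finger still hides the tip, though the ring at (338,167) in the scene view looks in line with the rod. I'll insert in small steps with force checks.

```bash
python3 -m creep '[[0,0,0,-4,0,0,1],[0,0,0,-4,0,0,1],[0,0,0,-4,0,0,1],[0,0,0,0,0,0,1]]'
python3 - <<'E'
from h import *
go(-15)
E
```

```text
clock: 8.0
eef_pos: [606.8, -170.2, 277.8]
tcp_rot: [-3.142, -0.524, 1.778]
contact_force: [-0.0, -0.6, -0.4]
opening: 0.147
t 8.0 pos [ 606.8 -170.2  277.8] rpy [-3.142 -0.524  1.778] F [-0.  -0.6 -0.4] open 0.147 q [-0.39  0.58  1.63  0.45  1.27 -0.8 ]
turn [-0.0002 -0.0005  0.0002] shift [-6.5 -0.  -0.1]
```

```bash
python3 -m creep '[[0,0,0,-5,0,0,1],[0,0,0,-5,0,0,1],[0,0,0,-5,0,0,1],[0,0,0,0,0,0,1]]'
python3 - <<'E'
from h import *
go(-30)
E
```

```text
clock: 8.33
eef_pos: [609.9, -184.3, 269.6]
tcp_rot: [3.142, -0.524, 1.778]
contact_force: [0.1, 0.6, -1.0]
opening: 0.148
t 8.33 pos [ 609.9 -184.3  269.6] rpy [ 3.142 -0.524  1.778] F [ 0.1  0.6 -1. ] open 0.148 q [-0.4   0.61  1.61  0.44  1.27 -0.82]
turn [-0.0001 -0.0004  0.0003] shift [-4.9 -0.1 -0.1]
```

```bash
python3 -m creep '[[0,0,0,-6,0,0,1],[0,0,0,-6,0,0,1],[0,0,0,-6,0,0,1],[0,0,0,-4,0,0,1],[0,0,0,0,0,0,1]]'
python3 - <<'E'
from h import *
go(-60)
from rig import grab_frame
for n,(x,y,w,h,k) in {'scene':(300,130,70,55,10)}.items():
    f=grab_frame(n)['color'][:,:,::-1]; cv2.imwrite(f'pics/{n}5.png',f)
    cv2.imwrite(f'pics/{n}5c.png',cv2.resize(f[y:y+h,x:x+w],None,fx=k,fy=k,interpolation=cv2.INTER_CUBIC))
E
```

```text
clock: 8.75
eef_pos: [614.2, -205.3, 257.0]
tcp_rot: [-3.141, -0.524, 1.778]
contact_force: [0.1, 0.1, -0.5]
opening: 0.146
t 8.75 pos [ 614.2 -205.3  257. ] rpy [-3.141 -0.524  1.778] F [ 0.1  0.1 -0.5] open 0.146 q [-0.43  0.64  1.59  0.43  1.28 -0.84]
turn [-0.0001 -0.0005 -0.0001] shift [-10.   -0.   -0.3]
```

View pics/scene5c.png

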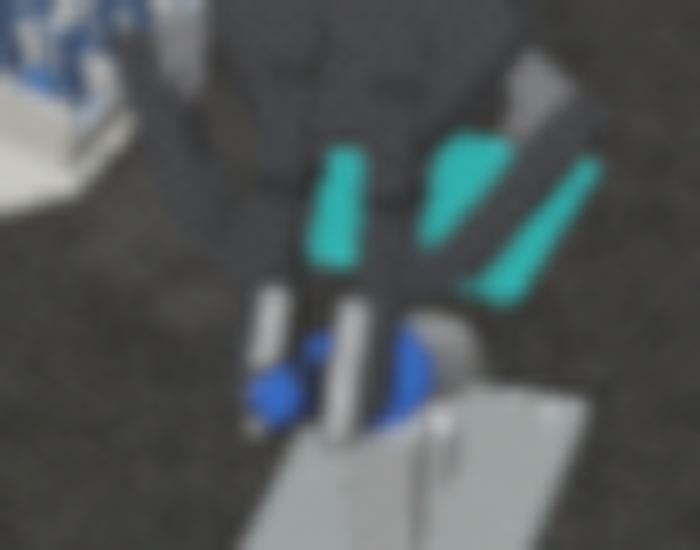

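The rod lies along the ring, 50 mm in, with no side force. Continuing to the stop.

```bash
python3 -m creep '[[0,0,0,-5,0,0,1],[0,0,0,-5,0,0,1],[0,0,0,-4,0,0,1],[0,0,0,0,0,0,1]]'
python3 -m creep '[[0,0,0,-2,0,0,1],[0,0,0,-2,0,0,1],[0,0,0,0,0,0,1]]'
python3 - <<'E'
from h import *
go(-70)
E
```

```text
clock: 9.13
eef_pos: [616.9, -217.8, 249.6]
tcp_rot: [3.142, -0.524, 1.778]
contact_force: [-0.1, 0.4, -1.1]
opening: 0.146
clock: 9.38
eef_pos: [617.7, -221.6, 247.4]
tcp_rot: [3.142, -0.524, 1.778]
contact_force: [0.2, 0.0, -1.2]
opening: 0.147
t 9.38 pos [ 617.7 -221.6  247.4] rpy [ 3.142 -0.524  1.778] F [ 0.2  0.  -1.2] open 0.147 q [-0.45  0.66  1.57  0.43  1.28 -0.86]
turn [-0.0001 -0.0008  0.0002] shift [-0.7 -0.1 -0.2]
```

```bash
python3 -m creep '[[0,0,0,-2,0,0,1],[0,0,0,0,0,0,1]]'
python3 -m creep '[[0,0,0,-2,0,0,1],[0,0,0,0,0,0,1]]'
python3 - <<'E'
from h import *
go(-70)
E
```

```text
clock: 9.55
eef_pos: [618.0, -223.1, 246.4]
tcp_rot: [-3.141, -0.526, 1.778]
contact_force: [-0.5, 0.9, -1.1]
opening: 0.15
clock: 9.72
eef_pos: [618.2, -223.3, 246.1]
tcp_rot: [-3.141, -0.53, 1.778]
contact_force: [0.5, -0.5, -0.9]
opening: 0.147
t 9.72 pos [ 618.2 -223.3  246.1] rpy [-3.141 -0.53   1.778] F [ 0.5 -0.5 -0.9] open 0.147 q [-0.45  0.67  1.56  0.43  1.28 -0.86]
turn [-0.001  -0.0066  0.0006] shift [ 1.4 -0.3 -0.5]
```

```bash
python3 -m creep '[[0,0,0,-3,0,0,1]]'
python3 -m creep '[[0,0,0,-3,0,0,1]]'
python3 - <<'E'
from h import *
go(-70)
from rig import grab_frame
for n,(x,y,w,h,k) in {'scene':(300,130,70,55,10)}.items():
    f=grab_frame(n)['color'][:,:,::-1]; cv2.imwrite(f'pics/{n}6.png',f)
    cv2.imwrite(f'pics/{n}6c.png',cv2.resize(f[y:y+h,x:x+w],None,fx=k,fy=k,interpolation=cv2.INTER_CUBIC))
E
```

```text
clock: 9.8
eef_pos: [618.6, -224.2, 245.3]
tcp_rot: [-3.14, -0.535, 1.779]
contact_force: [-2.7, 17.4, 13.7]
opening: 0.146
clock: 9.88
eef_pos: [618.9, -225.0, 244.8]
tcp_rot: [-3.14, -0.541, 1.779]
contact_force: [-4.8, 12.9, 14.8]
opening: 0.147
t 9.88 pos [ 618.9 -225.   244.8] rpy [-3.14  -0.541  1.779] F [-4.8 12.9 14.8] open 0.147 q [-0.46  0.67  1.56  0.43  1.29 -0.87]
turn [-0.0025 -0.017   0.0012] shift [ 3.6 -0.6 -0.6]
```

View pics/scene6c.png

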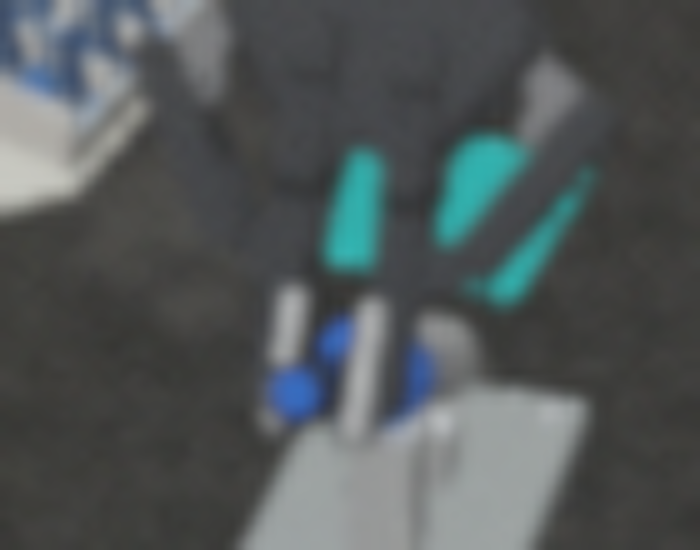

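The collar is seated: axial force about 20 N, motion stopped at about 71 mm, and the collar against the ring at (334,164). Withdrawing along the axis.

```bash
python3 -m creep '[[-0.0025,-0.017,0.001,3.6,-0.6,-0.6,1],[0,0,0,6,0,0,1],[0,0,0,6,0,0,1],[0,0,0,0,0,0,1]]'
python3 - <<'E'
from h import *
go(-20)
E
```

```text
clock: 10.27
eef_pos: [615.6, -211.4, 254.0]
tcp_rot: [3.141, -0.522, 1.779]
contact_force: [-0.7, 0.2, -1.6]
opening: 0.149
t 10.27 pos [ 615.6 -211.4  254. ] rpy [ 3.141 -0.522  1.779] F [-0.7  0.2 -1.6] open 0.149 q [-0.44  0.64  1.58  0.43  1.28 -0.85]
turn [0.0003 0.0011 0.0008] shift [36.9 -0.1  0.2]
```

```bash
python3 -m creep '[[0,0,0,8,0,0,1],[0,0,0,10,0,0,1],[0,0,0,10,0,0,1],[0,0,0,10,0,0,1],[0,0,0,10,0,0,1],[0,0,0,10,0,0,1],[0,0,0,12,0,0,1],[0,0,0,12,0,0,1],[0,0,0,12,0,0,1],[0,0,0,0,0,0,1]]'
python3 - <<'E'
from h import *
go(40)
E
```

```text
clock: 11.1
eef_pos: [596.7, -122.7, 306.4]
tcp_rot: [3.14, -0.522, 1.78]
contact_force: [-0.1, 0.8, 0.1]
opening: 0.151
t 11.1 pos [ 596.7 -122.7  306.4] rpy [ 3.14  -0.522  1.78 ] F [-0.1  0.8  0.1] open 0.151 q [-0.33  0.51  1.68  0.47  1.27 -0.75]
turn [0.0009 0.0019 0.0015] shift [-7.8  0.2  0.3]
```

The rod is fully out, with the tip about 48 mm clear of the mouth. Next I'll shift toward the card, then level the rod.

```bash
cat >> h.py <<'E'
CARD=np.array([543.3,-12.5])
def fin(z,slope=0.,yaw=.207,dx=0,dy=0):
    u=np.array([-np.sin(yaw)*np.cos(slope),np.cos(yaw)*np.cos(slope),np.sin(slope)])
    Q=R.from_euler('ZX',[yaw,slope]).as_matrix(); M=np.c_[Q[:,1],Q[:,0],-Q[:,2]]
    return np.r_[CARD+[dx,dy],z]+114*u-M@OFF,M
E
python3 - <<'E'
from h import *
p,M=fin(102); p[2]=306; print(p)
Mc=rodtarget(MOUTH,YAW,np.pi/6,40)[1]; delta(p,Mc); delta(*fin(102))
E
```

```text
[519.62353458 100.240698   306.        ]
t 11.1 pos [ 596.7 -122.7  306.4] rpy [ 3.14  -0.522  1.78 ] F [-0.1  0.8  0.1] open 0.151 q [-0.33  0.51  1.68  0.47  1.27 -0.75]
turn [0.0009 0.0019 0.0015] shift [202.8 -29.4 116.9]
t 11.1 pos [ 596.7 -122.7  306.4] rpy [ 3.14  -0.522  1.78 ] F [-0.1  0.8  0.1] open 0.151 q [-0.33  0.51  1.68  0.47  1.27 -0.75]
turn [ 0.0013 -0.5217  0.0012] shift [180.8 -29.4 155.2]
```

```bash
python3 -m creep '[[0,0,0,33,-5,19,1],[0,0,0,33,-5,19,1],[0,0,0,33,-5,19,1],[0,0,0,33,-5,19,1],[0,-0.1,0,0,0,0,1],[0,-0.1,0,0,0,0,1],[0,-0.1,0,0,0,0,1],[0,-0.1,0,0,0,0,1],[0,-0.1,0,0,0,0,1],[0,0,0,0,0,0,1]]'
python3 - <<'E'
from h import *
delta(*fin(125))
E
```

```text
clock: 11.93
eef_pos: [542.9, 28.9, 307.6]
tcp_rot: [3.132, 0.002, 1.778]
contact_force: [-1.3, 1.4, -0.9]
opening: 0.145
t 11.93 pos [542.9  28.9 307.6] rpy [3.132e+00 2.000e-03 1.778e+00] F [-1.3  1.4 -0.9] open 0.145 q [ 0.05  0.34  1.9  -0.    0.89 -0.16]
turn [0.0093 0.0019 0.0007] shift [74.6 -8.3 22.6]
```

```bash
python3 -m creep '[[0.009,0.002,0,25,-3,7,1],[0,0,0,25,-3,7,1],[0,0,0,20,-2,7,1],[0,0,0,0,0,0,1],[0,0,0,0,0,0,1]]'
python3 - <<'E'
from h import *
delta(*fin(102))
E
```

```text
clock: 12.35
eef_pos: [520.1, 98.9, 286.7]
tcp_rot: [-3.141, -0.015, 1.778]
contact_force: [-0.8, -0.4, -0.5]
opening: 0.145
t 12.35 pos [520.1  98.9 286.7] rpy [-3.141 -0.015  1.778] F [-0.8 -0.4 -0.5] open 0.145 q [ 0.18  0.35  1.94  0.02  0.85 -0.04]
turn [-0.0007 -0.0146  0.0006] shift [ 1.  -0.1 25. ]
```

```bash
python3 -m creep '[[0,-0.0146,0,1,0,8,1],[0,0,0,0,0,8,1],[0,0,0,0,0,8,1],[0,0,0,0,0,0,1],[0,0,0,0,0,0,1]]'
python3 - <<'E'
from h import *
delta(*fin(102))
from rig import grab_frame
for n,(x,y,w,h,k) in {'scene':(250,170,120,100,6),'top':(220,140,120,100,6)}.items():
    f=grab_frame(n)['color'][:,:,::-1]; cv2.imwrite(f'pics/{n}7.png',f)
    cv2.imwrite(f'pics/{n}7c.png',cv2.resize(f[y:y+h,x:x+w],None,fx=k,fy=k,interpolation=cv2.INTER_CUBIC))
E
```

```text
clock: 12.77
eef_pos: [520.8, 97.6, 260.4]
tcp_rot: [-3.14, -0.002, 1.775]
contact_force: [0.3, 0.7, -0.7]
opening: 0.15
t 12.77 pos [520.8  97.6 260.4] rpy [-3.140e+00 -2.000e-03  1.775e+00] F [ 0.3  0.7 -0.7] open 0.15 q [ 0.18  0.4   1.95  0.    0.79 -0.03]
turn [-0.0012 -0.0024 -0.0024] shift [ 2.9 -0.6 -1.4]
```

View pics/scene7c.png

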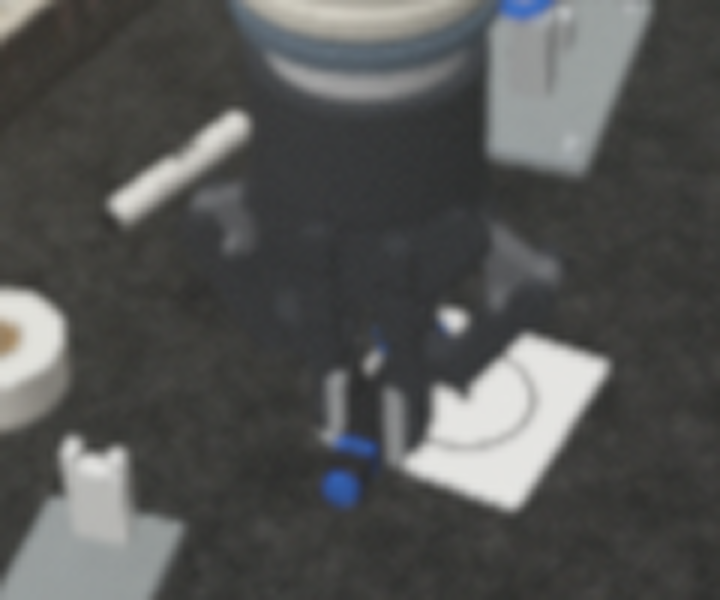

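View pics/top7c.png

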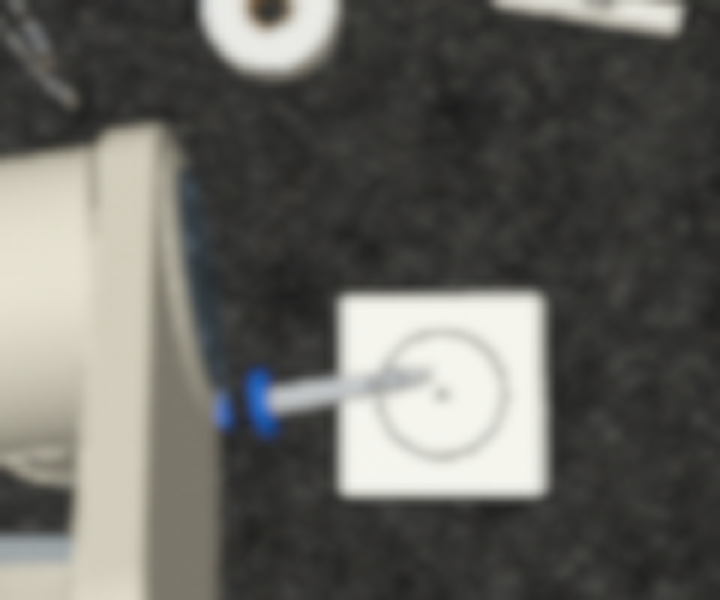

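In the top view the tip is at about (291.6,201.8) and the circle's dot at (293.3,205.3). I'll compare them with parallax taken into account.

Run:
```python
from h import *
from rig import sense
s=sense();C=R.from_euler('xyz',s['tcp_rot']); tip=C.apply(OFF+[-114,0,0])+s['eef_pos']
print('FK tip',tip,'pred px top',proj('top',tip))
a=crop((432,373),220,140,6)[0]; d=crop((442,394),220,140,6)[0]
print('obs tip',a,atz('top',a,tip[2]),'dot',atz('top',d,2))
print('hdl end scene',crop((341,488),250,170,6)[0],proj('scene',C.apply(OFF+[37,0,0])+s['eef_pos']), 'collar top', crop((260,403),220,140,6)[0],proj('top',C.apply(OFF+[-41,0,0])+s['eef_pos']))
```

```text
FK tip [543.92335536 -14.78031131 100.61977845] pred px top [[291.91282322 201.00381965]]
obs tip [291.58333333 201.75      ] [542.00227351 -14.01193745 100.61977845] dot [543.66013772 -12.29184632   2.        ]
hdl end scene [306.41666667 250.91666667] [[306.36329639 251.12324989]] collar top [262.91666667 206.75      ] [[263.45485197 206.09812361]]
```

```bash
python3 -m creep '[[0,-0.002,-0.002,2,0.5,-1,1],[0,0,0,0,0,0,1],[0,0,0,0,0,0,1],[0,0,0,0,0,0,1]]'
python3 - <<'E'
from h import *
from rig import sense
delta(*fin(102)); print(abs(sense()['qvel']).max())
E
```

```text
clock: 13.2
eef_pos: [521.4, 99.7, 262.7]
tcp_rot: [3.141, -0.0, 1.777]
contact_force: [0.6, -0.3, -0.6]
opening: 0.148
t 13.2 pos [521.4  99.7 262.7] rpy [ 3.141 -0.     1.777] F [ 0.6 -0.3 -0.6] open 0.148 q [ 0.19  0.39  1.95  0.    0.8  -0.02]
turn [ 0.0005 -0.0002 -0.0006] shift [ 0.9 -1.6  0.9]
0.004953604960052759
```

Run:
```python
from h import *
from rig import grab_frame,sense,job
a=cv2.imread('pics/top0.png'); f=grab_frame('top')['color'][:,:,::-1]; cv2.imwrite('pics/top8.png',f)
for n,(x,y,w,h) in dict(roll=(250,125,30,32),marker=(298,130,40,20),forceps=(208,128,28,32)).items():
    print(n,np.abs(a[y:y+h,x:x+w].astype(int)-f[y:y+h,x:x+w]).mean().round(2))
s0=cv2.imread('pics/scene0.png'); g=grab_frame('scene')['color'][:,:,::-1]; cv2.imwrite('pics/scene8.png',g)
for n,(x,y,w,h) in dict(yellowrod=(285,280,65,80),forceps=(180,255,60,20),roll=(232,215,30,28)).items():
    print(n,np.abs(s0[y:y+h,x:x+w].astype(int)-g[y:y+h,x:x+w]).mean().round(2))
c=f[140:240,220:340]; cv2.imwrite('pics/top8c.png',cv2.resize(c,None,fx=6,fy=6,interpolation=cv2.INTER_CUBIC))
s=sense();print(s['eef_pos'],s['tcp_rot'],abs(s['qvel']).max())
```

```text
roll 2.78
marker 2.36
forceps 1.93
yellowrod 3.33
forceps 2.87
roll 3.44
[521.34527158  99.66325246 262.62937081] [ 3.14120669e+00 -1.99578352e-04  1.77723059e+00] 0.002884876169297058
```

View pics/top8c.png

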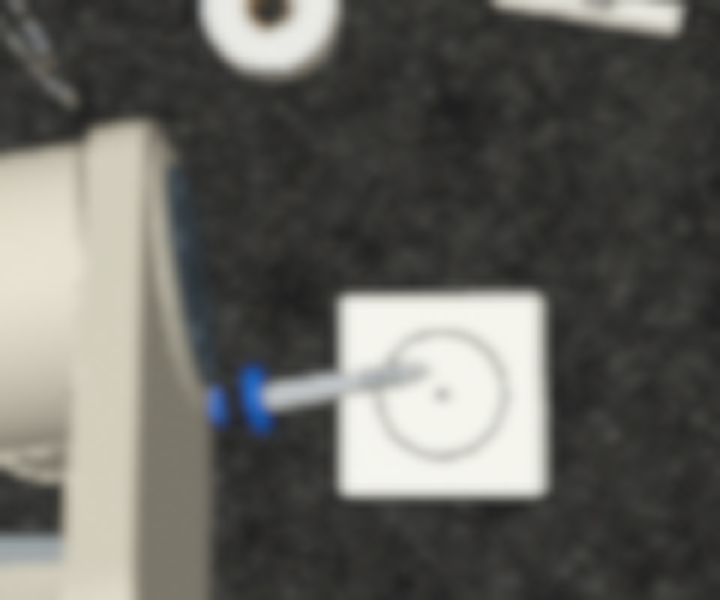

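The tip is over the circle, at about (291,201) in the top view, and parallax explains its apparent offset from the dot. The bystander patches differ only by image noise, and the arm is at rest.

```bash
python3 -c "from rig import job; print(job.sign_off())"
```

```text
the job is handed in; nothing more can be done
None
```

The job is handed in. I slid the blue rod into the blue tube until it stopped, drew it fully out, and now hold it level over the white card's circle.

- **Insertion:** There was no side force on the way in. The rod stopped at about 71 mm by my estimate, with about 20 N along the axis and the collar against the ring in the picture. A finger hid the shaft and tip during insertion, so the seating is judged from depth, force and that view of the collar.
- **Final pose:** By the arm's kinematics the tip is about 10 cm above the card and within about 3 mm of its centre. An overhead picture just before the last 2 mm correction agreed to about 3 mm. The tool is within about 0.001 rad of vertical, so the rod should be level, and the arm was at rest. The whole job took about 13 s of the 50 s allowed.
- **Other objects:** Roll, marker, forceps and yellow rod show only image noise against the first pictures.
- **Disagreements:** The cameras gave the rod's rest height as 55 mm and the tube mouth as 88 mm, against 50 and 85 in the text. The two views also differed by about 2 mm sideways at the mouth. I used in-between values for the insertion.

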